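# Put the bench things back on their rests

### The arm

A 7-joint arm with a two-finger parallel gripper is mounted at the origin on a cart in front of the work surface, level with it; the furniture and walls round the work are solid. World frame = base frame: x ahead of the robot, y to its left, z up, the work surface at z = 0. Lengths are in m, angles in degrees, forces in N, time in s.
With the tool pointing down it reaches from about 0.4 to 0.925 m from the base axis. Payload 5.6 kg.
Tool frame: the origin (TCP) lies between the finger pads; the fingertips stand 11 mm ahead of it and the grasp point (between the pads) lies 8 mm behind it (robot.tcp_to_tips is the distance from the TCP to the fingertips, in m); z points along the fingers, y is the line along which they close (so a half turn about z gives the same grasp; the last joint's range is limited). The gripper opens to 85 mm and grips with 20 to 120 N. Pads are 22 mm wide; open, the fingers measure 114 mm over their backs; the gripper's body (76 mm by 85 mm) begins 54 mm behind the grasp point. The pads swing forward as they close: fully open they stand 13 mm farther back than shut.
Start: joints at [-73.854, 26.786, -0.665, 91.828, 0.344, 61.387, -3.226], TCP at [0.207, 0.616, 0.242] pointing down, gripper open.
Joint ranges: [-144.91, 144.91], [-17.63, 115.5], [-89.93, 88.59], [15.96, 139.68], [-74.01, 254.01], [8.47, 105.57], [-167.45, 167.45]. Speed limits (degrees/s): [147.25, 147.25, 180, 180, 180, 180, 180].

### API

Orientations are given as [roll, pitch, yaw] about the fixed x, y, z axes, in that order (R = Rz(yaw) Ry(pitch) Rx(roll)).
In Python, from rig import robot gives the robot as it stands.
- The arm moves only by the tool apply_moves, never from a script. Its argument "moves" is a list of rows, each an object with "dp": the shift along the tool's x, y, z normalised to -1 to 1, where 1 is 0.6 m, a list of three; "twist": the turn about the tool's z normalised to -1 to 1, where 1 is 30 degrees. A call has 1 to 20 rows; each row is the pose to reach, as a shift and turn from the pose commanded when the call began, along the tool's axes at that moment; what a row does not reach only later rows make up. A row lasts 1/12 s, in which the tool goes at most 41.7 mm and 7.16 degrees, less where a joint would pass 70% of its speed; a pose out of reach is approached as far as the arm can. A call with a number of a shift or a turn outside -1 to 1 is refused whole. A call with a gripper value outside its range is refused whole. "claw" is the closure, from 0 (fully open) to 1 (shut), set as the call begins (left out, the last holds). The fingers move at their own pace and stop on an object; "force" is the grip in N (left out, the last holds). Time passes only in rows, so rows that repeat a pose let the fingers close. It gives the time, the measured TCP pose, the force, the opening and the grip force at its end, in the units of the state.
- robot.read_state(): the state, without advancing time (a new reading comes with each control period).
- robot.grab_frame(name): name is "side" or "top" or "wrist"; returns a dict with "img" (480x640x3 uint8, red, green, blue), "fx", "fy", "cx", "cy" (pixels), "eye" and "orientation" of the camera in the world. Camera axes: x right, y down, z forward; pixel columns grow to the right and rows downward; lengths in m; the calibration is good to about 2 mm. A picture is of the moment at which its call begins. There is no depth.
- robot.close_job(): hands the job in; it is judged then, once.
The state is a dict: "t": time; "qpos": joint angles; "joint_velocities": joint speeds; "effort": joint torques, N m; "eef_pos": TCP position; "orientation": TCP orientation; "wrist_force": force on the tool from outside, world axes, zero at the start; "ft_torque": the same for the moment, N m; "grip_width": finger opening in m; "gripper_force": force on a finger pad.
Only numpy, scipy, OpenCV 4.12 (cv2) and the standard library are available. Lean on these libraries where they do the work, as an engineer would, in place of code of your own. Each camera call takes 0.05 s, during which the arm holds its last target. There are 200 camera calls.

### The job

Tidy the bakery bench: put each of the four loose things on the wooden rest made for it - the spice jar upright in the small round cup, the timer upright in the large round cup, the steel ring cutter flat over the post, and the marker pen lengthwise in the long trough. Each must sit fully down on the floor of its rest, inside the rim or walls, released and still. Leave the two white ramekins where they stand.

Things in the scene. Friction and masses are not known exactly. Their poses are not given: they have to be found in the camera images.
- jar: Spice jar with black cap, loose, upright: a 41 mm wide cylinder, 105 mm tall, about 0.1 kg. Origin: centre of its underside, z up along the jar.
- timer: Round wind-up kitchen timer, red lower half and white domed upper half, loose, upright: 64 mm wide, 57 mm tall, about 0.1 kg; widest about 25 to 35 mm above its underside, tapering a little below that and domed above; grip it at about 30 mm. Its halves do not turn. Origin: centre of its underside, z up.
- cutter: Fluted round steel pastry cutter, a ring open at both ends, loose, its axis upright: 54 mm outside, 33 mm tall, about 40 g; its opening is clear for a post up to 46 mm thick. It may be gripped across its outside. Origin: centre of its underside, z up along the ring's axis.
- marker_mid (a point): Middle of the black marker pen, a loose, lying pen 131 mm long and 15 mm thick, about 20 g. The point lies on the pen's centre line at mid length, 7.5 mm above the surface it lies on; y runs along the pen.
- small_rest: Small round cup-shaped rest for the spice jar, of light wood, screwed down so that it cannot move. Recess 57 mm wide, floor 4 mm above the worktop, rim top 10 mm above the worktop, rim 8 mm wide (73 mm outside). Origin: centre of its underside, on the worktop.
- large_rest: Large round cup-shaped rest for the timer, of light wood, screwed down so that it cannot move. Recess 80 mm wide, floor 4 mm above the worktop, rim top 10 mm above the worktop, rim 8 mm wide (96 mm outside). Origin: centre of its underside, on the worktop.
- plug_rest: Round disc 72 mm wide and 4 mm thick with an upright post in its middle, the rest for the ring-shaped cutter, of light wood, screwed down so that it cannot move. Post 29 mm thick with a bevelled top, ending 19 mm above the worktop. Origin: centre of its underside, on the worktop.
- slot_rest: Long rest for the marker pen, of light wood, screwed down so that it cannot move. A plate 45 x 167 mm, 4 mm thick, with a U-shaped cradle on each end; the trough between the cradle walls is 31 mm wide and 151 mm long between the end stops, walls 13 mm high above the worktop. Each cradle's side walls are 44 mm long: the middle 79 mm of both sides is open for fingers. Origin: centre of its underside, on the worktop; y runs along the trough.
- ramekin_a: White porcelain ramekin, 66 mm wide, 37 mm tall, loose, hollow, not part of the job. Origin: centre of its underside.
- ramekin_b: White porcelain ramekin, 70 mm wide, 37 mm tall, loose, hollow, not part of the job. Origin: centre of its underside.
Mind the look-alikes: they are no part of the job. Of the things that look like the jar, the larger one is meant.

How it is judged (in metres and radians):
At the end, for the whole second after the job is handed in: Jar, timer, cutter upright (0.1 rad), still (under 20 mm/s), within 12 mm of the centre of their own rest and under 4 mm above its floor; marker middle within 16 mm of the trough centre, under 16 mm above the rest underside, along it within 0.2 rad; ramekins within 30 mm of their start (horizontal distance between jar and small_rest below 0.012 m and z of jar in the frame of small_rest below 0.008 m and angle between each of jar, timer, cutter's own z axis and vertical below 0.1 rad and horizontal distance between timer and large_rest below 0.012 m and z of timer in the frame of large_rest below 0.008 m and horizontal distance between cutter and plug_rest below 0.012 m and z of cutter in the frame of plug_rest below 0.008 m and horizontal distance between marker_mid and slot_rest below 0.016 m and z of marker_mid in the frame of slot_rest below 0.016 m and angle between the y axis of marker_mid and the y axis of slot_rest, either way round below 0.2 rad and linear speed of each of jar, timer, cutter below 0.02 m/s and distance of each of ramekin_a, ramekin_b from where it was at the start of the episode below 0.03 m); the robot touches nothing.
It fails at once if a ramekin was pushed 30 mm or more from its place (distance of any of ramekin_a, ramekin_b from where it was at the start of the episode above 0.03 m).
It also fails if it takes over 120 s, if anything falls off the work surface, if the arm or the gripper's body presses on something with over 40 N, if the wrist force passes 120 N, or if a joint passes its speed limit or range.

## Working session

There is one attempt and no reset: what is moved stays moved. The work goes in short steps, Python scripts to look and compute and a tool call to move; the robot and the scene stay as the last step left them, time stands still between calls to the robot, and variables do not carry over. Pictures are saved under pics/ and viewed, at most 14 in all, crops included, and the job is handed in when it is done.

Besides the shell and the picture viewer there is one more tool, called after ">>>" as name(argument=value, ...), one argument or row to a line, values as JSON. apply_moves: Moves the arm, as the interface text tells. Its arguments: {"type":"object","properties":{"moves":{"type":"array","items":{"type":"object","properties":{"dp":{"type":"array","items":{"type":"number","minimum":-1,"maximum":1}},"twist":{"type":"number","minimum":-1,"maximum":1}}}},"claw":{"type":"number"},"force":{"type":"number"}},"required":["moves"]}

```bash
mkdir -p pics; ls; cat > h.py <<'E'
import numpy as np, cv2, pickle
from scipy.spatial.transform import Rotation as R
from rig import robot
def grab(n,save=None):
    f=robot.grab_frame(n)
    if save: cv2.imwrite(f'pics/{save}.png',cv2.cvtColor(f['img'],cv2.COLOR_RGB2BGR)); pickle.dump(f,open(f'pics/{save}.pkl','wb'))
    return f
def rot(f):
    o=np.array(f['orientation'])
    return o if o.shape==(3,3) else R.from_euler('xyz',o,degrees=True).as_matrix()
def p2w(f,u,v,z=0):
    d=rot(f)@np.array([(u-f['cx'])/f['fx'],(v-f['cy'])/f['fy'],1]); e=np.array(f['eye'])
    return e+d*(z-e[2])/d[2]
def w2p(f,p):
    c=rot(f).T@(np.array(p)-np.array(f['eye'])); return np.array([f['fx']*c[0]/c[2]+f['cx'],f['fy']*c[1]/c[2]+f['cy']])
E
python3 - <<'E'
from h import *
for n in('top','side','wrist'):
    f=grab(n,n+'0'); print(n,f['fx'],f['cx'],f['cy'],f['eye'],f['orientation'])
print(robot.read_state())
E
```

```text
pics
top 563.4743309359585 322.4722702655949 238.58480704571414 [0.42266239 0.01292166 1.27092358] [-174.8143389     0.68730393  -91.06158393]
side 499.33579381078596 316.56777725447324 241.74638127881522 [ 0.30886372 -0.78729339  0.56205529] [-121.02275426    1.06782445  -16.26786214]
wrist 355.30444061996604 324.8430249835322 241.52908013476355 [0.14236079 0.63751383 0.37357244] [1.64337228e+02 7.58392797e-02 7.13751943e+01]
{'t': 0.15, 'qpos': array([-73.85322649,  26.82556287,  -0.66521962,  91.86688809,
         0.34299826,  61.38606738,  -3.22418285]), 'joint_velocities': array([-0.0318024 , -0.08169875,  0.10499545, -0.05218435, -0.03843514,
        0.06296525,  0.03098907]), 'effort': array([ 2.86952934e-05, -5.32789207e+01,  2.11124861e-02, -2.51554137e+01,
        1.14155663e-02,  5.54582424e-03, -4.72557247e-05]), 'eef_pos': array([0.20735981, 0.61562108, 0.2415579 ]), 'orientation': array([-1.79923627e+02,  4.99782887e-03,  1.61387351e+02]), 'wrist_force': array([ 0.09755999, -0.38837055,  0.30611383]), 'ft_torque': array([-0.03378744,  0.03985651, -0.0134882 ]), 'gripper_force': 0.0, 'grip_width': 0.08560505098571315}
```

View pics/top0.png

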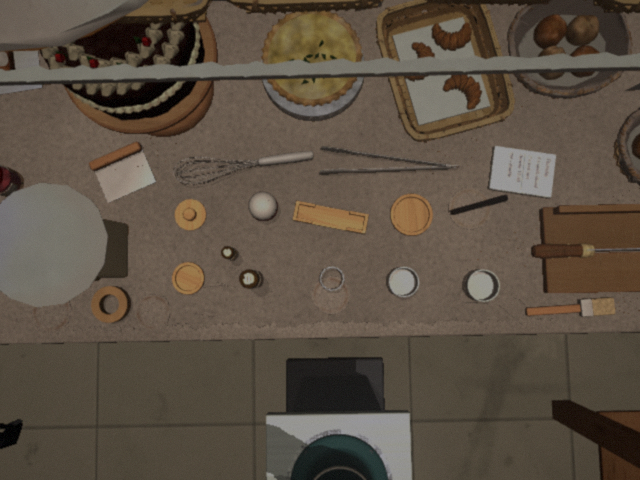

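View pics/side0.png

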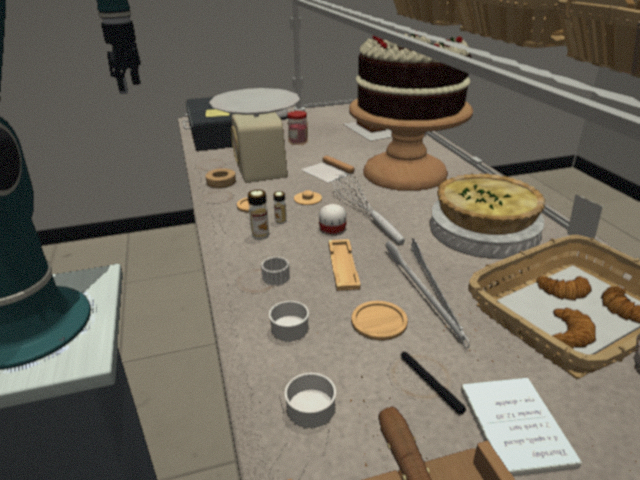

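Candidates in the top view:
- **Jar:** big jar (251,279), small look-alike (229,253), red jar (8,180).
- **Timer:** (263,206). Only one.
- **Cutter:** steel ring (331,279). The look-alike is a wooden ring at (110,304).
- **Marker:** black pen (478,204). The brush and whisk handles are not it.
- **Rests:** small cup (188,278), plug (190,214), trough (331,217), large cup (411,214).
- **Ramekins:** (403,282) and (481,285).

I choose the larger jar at (251,279), and check it in a close crop while I measure.

```bash
cat > m.py <<'E'
from h import *
f=pickle.load(open('pics/top0.pkl','rb'))
im=cv2.cvtColor(f['img'],cv2.COLOR_RGB2BGR)
c=cv2.resize(im[185:310,165:345],None,fx=4.4,fy=4.4,interpolation=cv2.INTER_CUBIC); cv2.imwrite('pics/crop1.png',c)
hsv=cv2.cvtColor(im,cv2.COLOR_BGR2HSV)
m=((hsv[...,0]>8)&(hsv[...,0]<25)&(hsv[...,1]>95)&(hsv[...,2]>90)).astype(np.uint8)
def comps(m,box,z,name,rect=False):
    x0,y0,x1,y1=box; mm=np.zeros_like(m); mm[y0:y1,x0:x1]=m[y0:y1,x0:x1]
    cs,_=cv2.findContours(mm,cv2.RETR_EXTERNAL,cv2.CHAIN_APPROX_NONE)
    c=max(cs,key=cv2.contourArea)
    P=np.array([p2w(f,u,v,z)[:2] for u,v in c[:,0]],np.float32)
    if rect:
        r=cv2.minAreaRect(P*1000); print(name,np.round(r[0],1),np.round(r[1],1),round(r[2],1))
    else:
        o,r=cv2.minEnclosingCircle(P*1000); print(name,np.round(o,1),round(2*r,1), 'bbox c',(P.min(0)+P.max(0))*500)
comps(m,(165,255,210,300),.009,'small')
comps(m,(165,190,212,238),.004,'plug')
comps(m,(385,190,438,240),.009,'large')
comps(m,(285,195,375,240),.01,'slot',True)
g=hsv[...,2]
comps((g<55).astype(np.uint8),(440,190,515,220),.0075,'marker',True)
sil=((hsv[...,1]<40)&(hsv[...,2]>90)).astype(np.uint8)
comps((hsv[...,2]>190).astype(np.uint8),(380,260,425,302),.037,'ramA')
comps((hsv[...,2]>190).astype(np.uint8),(460,262,505,305),.037,'ramB')
for n,u,v,z in (('jar',250,278,.1),('small jar',229,253,.07),('timer',263,206,.03),('cutter',331,279,.02)): print(n,p2w(f,u,v,z).round(4))
E
python3 m.py
```

```text
small [455.1 330. ] 74.2 bbox c [454.82455 330.07605]
plug [599.2 326.4] 73.5 bbox c [598.8963 327.2164]
large [ 588.8 -174.8] 97.4 bbox c [ 589.286   -174.58357]
slot [585.9   7.6] [168.4  47.7] 78.1
marker [ 608.2 -327.8] [ 13.8 132.8] 13.3Traceback (most recent call last):
  File "m.py", line 23, in <module>
    comps((hsv[...,2]>190).astype(np.uint8),(380,260,425,302),.037,'ramA')
    ~~~~~^^^^^^^^^^^^^^^^^^^^^^^^^^^^^^^^^^^^^^^^^^^^^^^^^^^^^^^^^^^^^^^^^
  File "m.py", line 10, in comps
    c=max(cs,key=cv2.contourArea)
ValueError: max() iterable argument is empty
```

View pics/crop1.png

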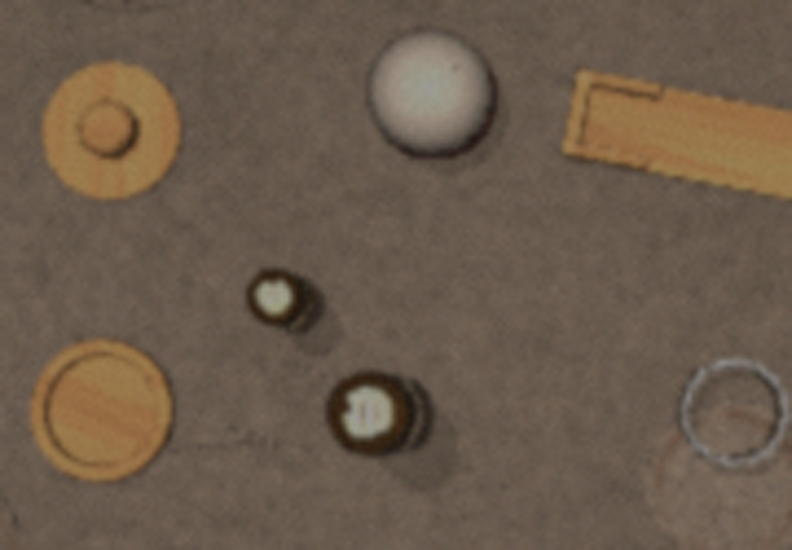

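The crop shows:
- **Jar:** the larger jar's cap is at top-image (248.9,278.9).
- **Small look-alike:** its cap is at (227.5,252.5), so I leave it alone.
- **Timer:** dome at (263.2,206.1).
- **Cutter:** ring at (332,278.4).
- **Rests:** the plug and small cup are clear of other objects.

```bash
python3 - <<'E'
from h import *
f=pickle.load(open('pics/top0.pkl','rb')); s=pickle.load(open('pics/side0.pkl','rb'))
print(robot.tcp_to_tips)
for n,u,v,z in (('jar',248.9,278.9,.105),('sjar',227.5,252.5,.075),('timer',263.2,206.1,.03),('cutter',332,278.4,.033),('ramA',403.5,282,.037),('ramB',481,285.5,.037)):
    p=p2w(f,u,v,z); print(n,p.round(4),'side',w2p(s,p).round())
# disc height: centre top (45,245), side (255,101)
for z in (.1,.15,.2,.25,.3,.35,.4,.5):
    p=p2w(f,45,245,z); print(z,p.round(3),w2p(s,p).round())
for n,p in (('slot',(.5859,.0076,.01)),('large',(.589,-.1747,.01)),('plug',(.599,.3268,.019)),('small',(.455,.33,.01)),('marker',(.6082,-.3278,.0075))): print(n,w2p(s,p).round())
E
```

```text
0.011
jar [0.448  0.1786 0.105 ] side [256. 193.]
sjar [0.5057 0.2282 0.075 ] side [279. 192.]
timer [0.6107 0.1563 0.03  ] side [332. 217.]
cutter [0.4473 0.0064 0.033 ] side [275. 264.]
ramA [ 0.4364 -0.1492  0.037 ] side [288. 312.]
ramB [ 0.4257 -0.3172  0.037 ] side [309. 388.]
0.1 [0.527 0.607 0.1  ] [257. 130.]
0.15 [0.523 0.582 0.15 ] [255. 115.]
0.2 [0.518 0.556 0.2  ] [254. 100.]
0.25 [0.514 0.531 0.25 ] [252.  83.]
0.3 [0.509 0.506 0.3  ] [251.  65.]
0.35 [0.505 0.48  0.35 ] [249.  46.]
0.4 [0.5   0.455 0.4  ] [247.  25.]
0.5 [0.491 0.404 0.5  ] [242. -23.]
slot [343. 261.]
large [379. 316.]
plug [307. 192.]
small [251. 202.]
marker [431. 379.]
```

Side-view reprojections agree with the picture, so I'm moving now. First I swing clear of the white stand (top at about 0.2 m).

>>> apply_moves(
  moves=[
    {"dp": [-0.346, -0.386, 0], "twist": 1},
    {"dp": [-0.346, -0.386, 0], "twist": 1},
    {"dp": [-0.346, -0.386, 0], "twist": 1},
    {"dp": [-0.346, -0.386, 0], "twist": 1},
    {"dp": [-0.346, -0.386, 0], "twist": 1},
    {"dp": [-0.346, -0.386, 0], "twist": 1},
    {"dp": [-0.346, -0.386, 0], "twist": 1},
    {"dp": [-0.346, -0.386, 0], "twist": 1},
    {"dp": [-0.346, -0.386, 0], "twist": 1},
    {"dp": [-0.346, -0.386, 0], "twist": 1},
  ],
  claw=0,
  force=40,
)

```text
t: 0.98
eef_pos: [0.3307, 0.3295, 0.2425]
orientation: [180.0, -0.0, 131.2]
wrist_force: [-0.6, 0.3, 0.9]
grip_width: 0.0856
gripper_force: 0.0
```

>>> apply_moves(
  moves=[
    {"dp": [-0.525, 0.159, 0], "twist": 1},
    {"dp": [-0.525, 0.159, 0], "twist": 1},
    {"dp": [-0.525, 0.159, 0], "twist": 1},
    {"dp": [-0.525, 0.159, 0], "twist": 1},
    {"dp": [-0.525, 0.159, 0], "twist": 1},
    {"dp": [-0.525, 0.159, 0], "twist": 1},
    {"dp": [-0.525, 0.159, 0], "twist": 1},
    {"dp": [-0.525, 0.159, 0], "twist": 1},
    {"dp": [-0.525, 0.159, 0], "twist": 1},
    {"dp": [-0.525, 0.159, 0], "twist": 1},
    {"dp": [-0.525, 0.159, 0], "twist": 1},
  ],
)

```text
t: 1.9
eef_pos: [0.6095, 0.1591, 0.2413]
orientation: [-179.9, -0.0, 101.5]
wrist_force: [-0.3, 1.6, 0.1]
grip_width: 0.0856
gripper_force: 0.0
```

>>> apply_moves(
  moves=[
    {"dp": [0, 0, 0], "twist": 0.38},
    {"dp": [0, 0, 0], "twist": 0.38},
    {"dp": [0, 0, 0], "twist": 0.38},
    {"dp": [0, 0, 0], "twist": 0.38},
  ],
)

```text
t: 2.23
eef_pos: [0.6091, 0.1593, 0.2423]
orientation: [-180.0, -0.0, 90.3]
wrist_force: [-0.5, 0.1, 0.3]
grip_width: 0.0854
gripper_force: 0.0
```

```bash
python3 - <<'E'
from h import *
print(robot.read_state()['eef_pos'],robot.read_state()['orientation'])
f=grab('wrist','w1'); print(w2p(f,(.6107,.1563,.03)),w2p(f,(.6107+.032,.1563,.03)))
E
```

```text
[0.60907538 0.15934432 0.24226272] [-1.79970348e+02 -4.98225922e-02  9.03089037e+01]
[326.72752042 217.32234739] [359.12003873 217.48314908]
```

View pics/w1.png

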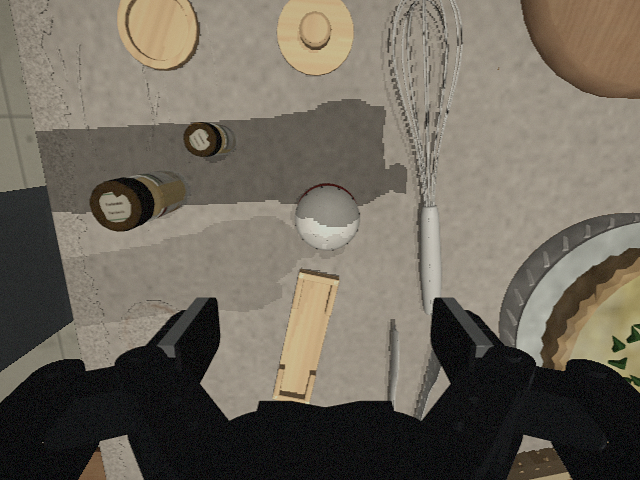

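Wrist picture: the timer is centred at (327,217), as predicted (326.7,217.3). The fingers clear the trough end at (318,272) and the whisk handle at (430,250). I descend, close and lift.

>>> apply_moves(
  moves=[
    {"dp": [-0.005, 0.003, 0.06]},
    {"dp": [-0.005, 0.003, 0.12]},
    {"dp": [-0.005, 0.003, 0.18]},
    {"dp": [-0.005, 0.003, 0.23]},
    {"dp": [-0.005, 0.003, 0.28]},
    {"dp": [-0.005, 0.003, 0.31]},
    {"dp": [-0.005, 0.003, 0.335]},
    {"dp": [-0.005, 0.003, 0.35]},
    {"dp": [-0.005, 0.003, 0.36]},
    {"dp": [-0.005, 0.003, 0.366]},
    {"dp": [-0.005, 0.003, 0.366]},
    {"dp": [-0.005, 0.003, 0.366]},
  ],
)

```text
validation failed for argument at $.mo...
```

>>> apply_moves(
  moves=[
    {"dp": [0, 0, 0]},
    {"dp": [0, 0, 0]},
    {"dp": [0, 0, 0]},
    {"dp": [0, 0, 0]},
    {"dp": [0, 0, 0]},
    {"dp": [0, 0, 0]},
    {"dp": [0, 0, 0]},
    {"dp": [0, 0, 0]},
    {"dp": [0, 0, 0]},
    {"dp": [0, 0, 0]},
  ],
  claw=1,
  force=40,
)

```text
validation failed for argument at $.mo...
```

>>> apply_moves(
  moves=[
    {"dp": [0, 0, -0.01]},
    {"dp": [0, 0, -0.03]},
    {"dp": [0, 0, -0.06]},
    {"dp": [0, 0, -0.1]},
    {"dp": [0, 0, -0.13]},
    {"dp": [0, 0, -0.15]},
    {"dp": [0, 0, -0.15]},
    {"dp": [0, 0, -0.15]},
  ],
)

```text
validation failed for argument at $.mo...
```

Twist is required in every row.

>>> apply_moves(
  moves=[
    {"dp": [-0.005, 0.003, 0.06], "twist": 0},
    {"dp": [-0.005, 0.003, 0.12], "twist": 0},
    {"dp": [-0.005, 0.003, 0.18], "twist": 0},
    {"dp": [-0.005, 0.003, 0.23], "twist": 0},
    {"dp": [-0.005, 0.003, 0.28], "twist": 0},
    {"dp": [-0.005, 0.003, 0.31], "twist": 0},
    {"dp": [-0.005, 0.003, 0.335], "twist": 0},
    {"dp": [-0.005, 0.003, 0.35], "twist": 0},
    {"dp": [-0.005, 0.003, 0.36], "twist": 0},
    {"dp": [-0.005, 0.003, 0.366], "twist": 0},
    {"dp": [-0.005, 0.003, 0.366], "twist": 0},
    {"dp": [-0.005, 0.003, 0.366], "twist": 0},
  ],
)

```text
t: 3.28
eef_pos: [0.6126, 0.1542, 0.0237]
orientation: [179.9, -0.0, 90.0]
wrist_force: [0.5, 0.1, 0.2]
grip_width: 0.0851
gripper_force: 0.0
```

>>> apply_moves(
  moves=[
    {"dp": [0, 0, 0], "twist": 0},
    {"dp": [0, 0, 0], "twist": 0},
    {"dp": [0, 0, 0], "twist": 0},
    {"dp": [0, 0, 0], "twist": 0},
    {"dp": [0, 0, 0], "twist": 0},
    {"dp": [0, 0, 0], "twist": 0},
    {"dp": [0, 0, 0], "twist": 0},
    {"dp": [0, 0, 0], "twist": 0},
  ],
  claw=1,
  force=40,
)

```text
t: 3.95
eef_pos: [0.6123, 0.1542, 0.0241]
orientation: [179.9, -0.0, 90.0]
wrist_force: [-1.8, -0.1, 5.9]
grip_width: 0.0601
gripper_force: 42.9
```

```bash
python3 - <<'E'
from h import *
for i in range(6):
    s=robot.read_state(); print(s['t'],s['eef_pos'].round(4),s['orientation'][2]); robot.grab_frame('top')
E
```

```text
3.95 [0.6123 0.1542 0.0241] 89.99223869664443
4.0 [0.6123 0.1542 0.0241] 89.99297357556702
4.05 [0.6123 0.1542 0.0241] 89.98990446156148
4.1 [0.6123 0.1542 0.0241] 89.99035663845733
4.15 [0.6123 0.1542 0.0241] 89.9897360451421
4.2 [0.6124 0.1542 0.0241] 89.98704291044393
```

>>> apply_moves(
  moves=[
    {"dp": [0, 0, -0.01], "twist": 0},
    {"dp": [0, 0, -0.03], "twist": 0},
    {"dp": [0, 0, -0.06], "twist": 0},
    {"dp": [0, 0, -0.1], "twist": 0},
    {"dp": [0, 0, -0.14], "twist": 0},
    {"dp": [-0.03, -0.002, -0.16], "twist": 0},
    {"dp": [-0.08, -0.006, -0.16], "twist": 0},
    {"dp": [-0.14, -0.01, -0.16], "twist": 0},
    {"dp": [-0.2, -0.014, -0.16], "twist": 0},
    {"dp": [-0.26, -0.018, -0.16], "twist": 0},
    {"dp": [-0.32, -0.022, -0.16], "twist": 0},
    {"dp": [-0.38, -0.027, -0.16], "twist": 0},
    {"dp": [-0.44, -0.031, -0.16], "twist": 0},
    {"dp": [-0.49, -0.035, -0.16], "twist": 0},
    {"dp": [-0.53, -0.037, -0.16], "twist": 0},
    {"dp": [-0.552, -0.039, -0.16], "twist": 0},
    {"dp": [-0.552, -0.039, -0.16], "twist": 0},
    {"dp": [-0.552, -0.039, -0.16], "twist": 0},
  ],
)

```text
t: 5.75
eef_pos: [0.5882, -0.1771, 0.1189]
orientation: [180.0, -0.0, 89.9]
wrist_force: [0.2, 0.2, -2.2]
grip_width: 0.0603
gripper_force: 43.7
```

```bash
python3 - <<'E'
from h import *
f=grab('top','t1');c=cv2.cvtColor(f['img'],cv2.COLOR_RGB2BGR)[170:290,340:500];
g=grab('side','s1');d=cv2.cvtColor(g['img'],cv2.COLOR_RGB2BGR)[200:380,270:510]
cv2.imwrite('pics/c2.png',np.hstack([cv2.resize(c,(480,360)),cv2.resize(d,(320,240))[:240].copy() if 0 else cv2.copyMakeBorder(cv2.resize(d,(320,240)),0,120,0,0,0)]))
print(robot.read_state()['eef_pos'])
E
```

```text
[ 0.58880642 -0.17477496  0.11861594]
```

View pics/c2.png

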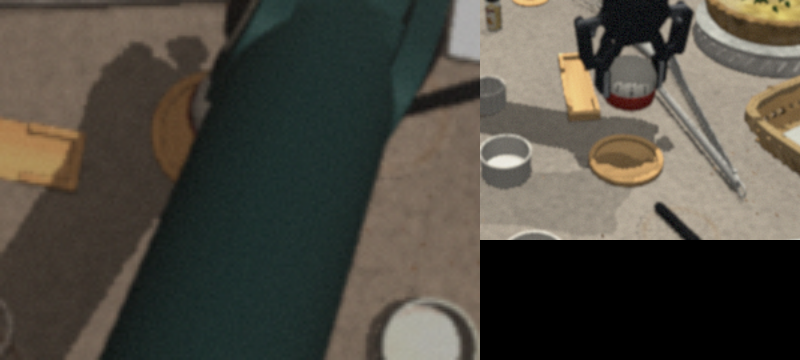

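Side crop: the timer is held upright above the large cup, red base at crop (632,104). I lower it into the cup.

>>> apply_moves(
  moves=[
    {"dp": [-0.003, 0, 0.03], "twist": 0},
    {"dp": [-0.003, 0, 0.06], "twist": 0},
    {"dp": [-0.003, 0, 0.085], "twist": 0},
    {"dp": [-0.003, 0, 0.105], "twist": 0},
    {"dp": [-0.003, 0, 0.12], "twist": 0},
    {"dp": [-0.003, 0, 0.13], "twist": 0},
    {"dp": [-0.003, 0, 0.138], "twist": 0},
    {"dp": [-0.003, 0, 0.144], "twist": 0},
    {"dp": [-0.003, 0, 0.149], "twist": 0},
    {"dp": [-0.003, 0, 0.149], "twist": 0},
    {"dp": [-0.003, 0, 0.149], "twist": 0},
  ],
)

```text
t: 6.77
eef_pos: [0.5886, -0.1791, 0.0296]
orientation: [180.0, 0.0, 90.0]
wrist_force: [-0.1, -0.3, -1.8]
grip_width: 0.0604
gripper_force: 43.7
```

>>> apply_moves(
  moves=[
    {"dp": [0.003, 0, 0.001], "twist": 0},
    {"dp": [0.003, 0, 0.002], "twist": 0},
    {"dp": [0.003, 0, 0.002], "twist": 0},
  ],
)

```text
t: 7.02
eef_pos: [0.5886, -0.177, 0.0283]
orientation: [180.0, -0.0, 90.0]
wrist_force: [-0.0, 0.2, -1.3]
grip_width: 0.0604
gripper_force: 43.7
```

>>> apply_moves(
  moves=[
    {"dp": [0, 0, 0], "twist": 0},
    {"dp": [0, 0, 0], "twist": 0},
    {"dp": [0, 0, 0], "twist": 0},
    {"dp": [0, 0, 0], "twist": 0},
    {"dp": [0, 0, 0], "twist": 0},
    {"dp": [0, 0, 0], "twist": 0},
    {"dp": [0, 0, -0.02], "twist": 0},
    {"dp": [0, 0, -0.06], "twist": 0},
    {"dp": [0, 0, -0.12], "twist": 0},
    {"dp": [0, 0, -0.18], "twist": 0},
    {"dp": [0, 0, -0.22], "twist": 0},
    {"dp": [0, 0, -0.25], "twist": 0},
    {"dp": [0, 0, -0.25], "twist": 0},
  ],
  claw=0,
)

```text
t: 8.1
eef_pos: [0.5909, -0.1782, 0.1837]
orientation: [179.5, 0.1, 90.0]
wrist_force: [0.1, -0.7, -0.0]
grip_width: 0.0854
gripper_force: 0.0
```

```bash
python3 - <<'E'
from h import *
f=grab('wrist','w2'); print(w2p(f,(.589,-.1747,.034)),w2p(f,(.589,-.1747,.008)))
print(robot.read_state()['eef_pos'],robot.read_state()['orientation'][2])
E
```

```text
[321.21132827 224.62068032] [321.21800025 218.01322649]
[ 0.58978453 -0.1776695   0.18125823] 89.98106886316374
```

View pics/w2.png

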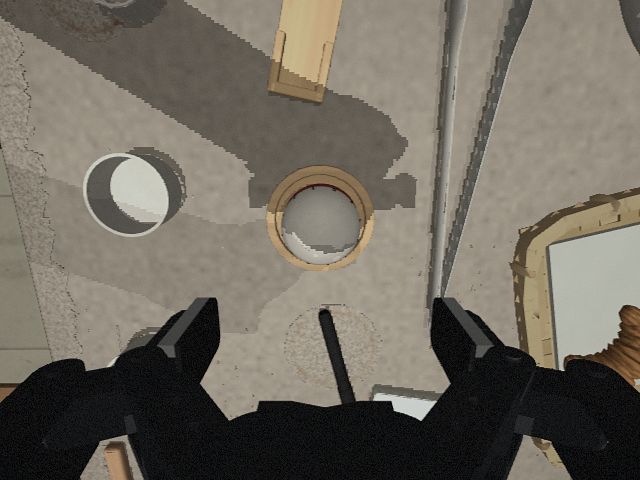

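Wrist picture: the timer sits in the large cup at (321,225), predicted (321,224.6), so it is well centred. The marker is next; its near end is at (325,312).

>>> apply_moves(
  moves=[
    {"dp": [-0.06, 0.008, 0], "twist": -0.2},
    {"dp": [-0.12, 0.015, 0], "twist": -0.4},
    {"dp": [-0.18, 0.022, 0], "twist": -0.443},
    {"dp": [-0.23, 0.03, 0], "twist": -0.443},
    {"dp": [-0.25, 0.031, 0.04], "twist": -0.443},
    {"dp": [-0.25, 0.031, 0.08], "twist": -0.443},
    {"dp": [-0.25, 0.031, 0.12], "twist": -0.443},
    {"dp": [-0.25, 0.031, 0.15], "twist": -0.443},
    {"dp": [-0.25, 0.031, 0.15], "twist": -0.443},
    {"dp": [-0.25, 0.031, 0.15], "twist": -0.443},
  ],
)

```text
t: 8.98
eef_pos: [0.6058, -0.3267, 0.0864]
orientation: [-179.8, -0.1, 103.3]
wrist_force: [0.7, -0.4, 0.5]
grip_width: 0.0853
gripper_force: 0.0
```

```bash
python3 - <<'E'
from h import *
f=grab('wrist','w3'); print(w2p(f,(.6082,-.3278,.0075)))
h=cv2.cvtColor(f['img'],cv2.COLOR_RGB2HSV); 
print(robot.read_state()['eef_pos'],robot.read_state()['orientation'][2])
for s in(-1,1): print(w2p(f,(.6082-.0655*s*.23,-.3278+s*.0655*.973,.0075)))
E
```

```text
[329.00708239 258.59080475]
[ 0.60684366 -0.32730635  0.0880435 ] 103.26938541445602
[328.7792904  350.93330474]
[329.27381183 150.4638176 ]
```

View pics/w3.png

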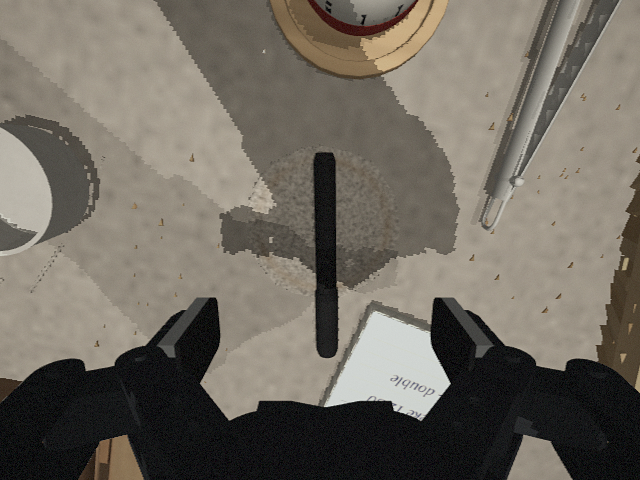

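Wrist picture: the pen runs straight from (324,152) to (327,357), predicted 150–351, so it is lined up. The notepad corner (372,303) is clear. I descend.

>>> apply_moves(
  moves=[
    {"dp": [-0.002, 0, 0.03], "twist": 0},
    {"dp": [-0.002, 0, 0.06], "twist": 0},
    {"dp": [-0.002, 0, 0.085], "twist": 0},
    {"dp": [-0.002, 0, 0.105], "twist": 0},
    {"dp": [-0.002, 0, 0.115], "twist": 0},
    {"dp": [-0.002, 0, 0.122], "twist": 0},
    {"dp": [-0.002, 0, 0.124], "twist": 0},
    {"dp": [-0.002, 0, 0.124], "twist": 0},
  ],
)

```text
t: 9.7
eef_pos: [0.6075, -0.3285, 0.014]
orientation: [180.0, 0.0, 103.3]
wrist_force: [0.3, -0.3, 0.8]
grip_width: 0.0851
gripper_force: 0.0
```

>>> apply_moves(
  moves=[
    {"dp": [0, 0, 0], "twist": 0},
    {"dp": [0, 0, 0], "twist": 0},
    {"dp": [0, 0, 0], "twist": 0},
    {"dp": [0, 0, 0], "twist": 0},
    {"dp": [0, 0, 0], "twist": 0},
    {"dp": [0, 0, 0], "twist": 0},
    {"dp": [0, 0, 0], "twist": 0},
    {"dp": [0, 0, 0], "twist": 0},
    {"dp": [0, 0, 0], "twist": 0},
    {"dp": [0, 0, 0], "twist": 0},
  ],
  claw=1,
  force=30,
)

```text
t: 10.53
eef_pos: [0.6075, -0.3285, 0.014]
orientation: [180.0, 0.0, 103.3]
wrist_force: [0.1, -0.1, 2.5]
grip_width: 0.0137
gripper_force: 30.6
```

>>> apply_moves(
  moves=[
    {"dp": [0, 0, -0.02], "twist": 0},
    {"dp": [0, 0, -0.06], "twist": 0},
    {"dp": [0, 0, -0.11], "twist": 0},
    {"dp": [0, 0, -0.16], "twist": 0},
    {"dp": [0.04, 0.007, -0.2], "twist": 0.1},
    {"dp": [0.1, 0.017, -0.2], "twist": 0.25},
    {"dp": [0.16, 0.027, -0.2], "twist": 0.4},
    {"dp": [0.22, 0.037, -0.2], "twist": 0.55},
    {"dp": [0.28, 0.048, -0.2], "twist": 0.7},
    {"dp": [0.34, 0.058, -0.2], "twist": 0.84},
    {"dp": [0.4, 0.068, -0.2], "twist": 0.84},
    {"dp": [0.46, 0.078, -0.2], "twist": 0.84},
    {"dp": [0.51, 0.087, -0.2], "twist": 0.84},
    {"dp": [0.54, 0.092, -0.2], "twist": 0.84},
    {"dp": [0.555, 0.094, -0.2], "twist": 0.84},
    {"dp": [0.555, 0.094, -0.15], "twist": 0.84},
    {"dp": [0.555, 0.094, -0.1], "twist": 0.84},
    {"dp": [0.555, 0.094, -0.1], "twist": 0.84},
    {"dp": [0.555, 0.094, -0.1], "twist": 0.84},
  ],
)

```text
t: 12.12
eef_pos: [0.5846, 0.0073, 0.0731]
orientation: [-179.8, 0.1, 78.0]
wrist_force: [0.8, 0.4, -0.1]
grip_width: 0.0139
gripper_force: 30.2
```

```bash
python3 - <<'E'
from h import *
print(robot.read_state()['eef_pos'],robot.read_state()['orientation'][2])
f=grab('wrist','w4')
for p in ((.5859,.0076,.004),(.5859+.206*.0835,.0076+.978*.0835,.013),(.5859-.206*.0835,.0076-.978*.0835,.013)): print(w2p(f,p))
E
```

```text
[0.58461249 0.00732383 0.07305347] 77.98169539031731
[327.64367643 259.65013973]
[327.70562342 109.57775352]
[327.76013451 388.78177793]
```

View pics/w4.png

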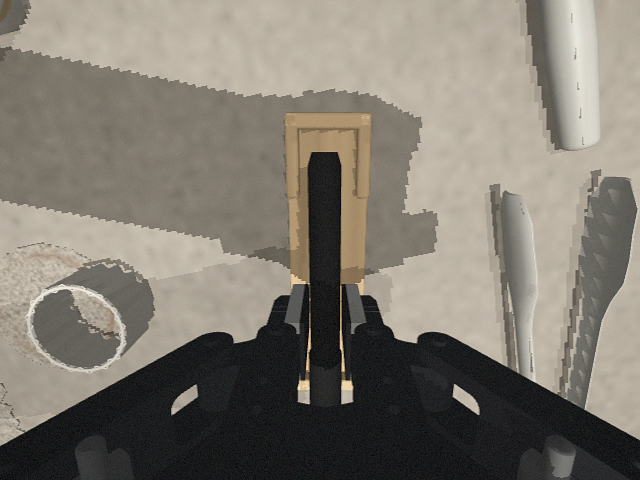

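Wrist picture: the pen hangs parallel over the trough (trough far end at v≈113, u≈328; pen u≈324). I lower and release.

>>> apply_moves(
  moves=[
    {"dp": [0, 0.002, 0.025], "twist": 0},
    {"dp": [0, 0.002, 0.045], "twist": 0},
    {"dp": [0, 0.002, 0.06], "twist": 0},
    {"dp": [0, 0.002, 0.07], "twist": 0},
    {"dp": [0, 0.002, 0.078], "twist": 0},
    {"dp": [0, 0.002, 0.084], "twist": 0},
    {"dp": [0, 0.002, 0.089], "twist": 0},
    {"dp": [0, 0.002, 0.091], "twist": 0},
    {"dp": [0, 0.002, 0.091], "twist": 0},
  ],
)

```text
t: 12.92
eef_pos: [0.5869, 0.0085, 0.019]
orientation: [-180.0, 0.0, 78.1]
wrist_force: [0.1, 0.9, -0.4]
grip_width: 0.0139
gripper_force: 30.2
```

>>> apply_moves(
  moves=[
    {"dp": [0, 0, 0], "twist": 0},
    {"dp": [0, 0, 0], "twist": 0},
    {"dp": [0, 0, 0], "twist": 0},
    {"dp": [0, 0, 0], "twist": 0},
    {"dp": [0, 0, 0], "twist": 0},
    {"dp": [0, 0, 0], "twist": 0},
    {"dp": [0, 0, -0.03], "twist": 0},
    {"dp": [0, 0, -0.08], "twist": 0},
    {"dp": [0, 0, -0.14], "twist": 0},
    {"dp": [0, 0, -0.19], "twist": 0},
    {"dp": [-0.01, -0.05, -0.2], "twist": -0.1},
    {"dp": [-0.02, -0.1, -0.2], "twist": -0.2},
    {"dp": [-0.035, -0.15, -0.2], "twist": -0.3},
    {"dp": [-0.045, -0.2, -0.2], "twist": -0.397},
    {"dp": [-0.051, -0.227, -0.2], "twist": -0.397},
    {"dp": [-0.051, -0.227, -0.2], "twist": -0.397},
    {"dp": [-0.051, -0.227, -0.2], "twist": -0.397},
  ],
  claw=0,
)

```text
t: 14.33
eef_pos: [0.4472, 0.0068, 0.1395]
orientation: [179.9, -0.0, 90.0]
wrist_force: [0.4, 0.8, 0.2]
grip_width: 0.0854
gripper_force: 0.0
```

```bash
python3 - <<'E'
from h import *
print(robot.read_state()['eef_pos'],robot.read_state()['orientation'][2])
f=grab('wrist','w5')
for z in (0,.033): print(w2p(f,(.4473,.0064,z)))
E
```

```text
[0.44722861 0.00680058 0.13954256] 89.98048958001476
[325.0362839  232.74761848]
[325.16309739 244.27956191]
```

View pics/w5.png

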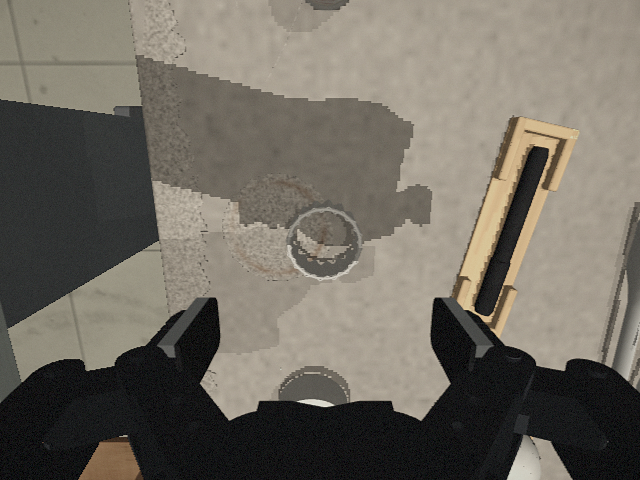

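Wrist picture: the pen lies in the trough from (540,150) to (487,312), well inside it. The cutter rim is centred at (324,243), predicted (325,244). I grasp the cutter.

>>> apply_moves(
  moves=[
    {"dp": [0, 0, 0.05], "twist": 0},
    {"dp": [0, 0, 0.1], "twist": 0},
    {"dp": [0, 0, 0.14], "twist": 0},
    {"dp": [0, 0, 0.17], "twist": 0},
    {"dp": [0, 0, 0.19], "twist": 0},
    {"dp": [0, 0, 0.2], "twist": 0},
    {"dp": [0, 0, 0.206], "twist": 0},
    {"dp": [0, 0, 0.206], "twist": 0},
    {"dp": [0, 0, 0.206], "twist": 0},
  ],
)

```text
t: 15.13
eef_pos: [0.4481, 0.0066, 0.0158]
orientation: [179.9, 0.0, 90.0]
wrist_force: [0.2, 1.0, -0.9]
grip_width: 0.0853
gripper_force: 0.0
```

>>> apply_moves(
  moves=[
    {"dp": [0, 0, 0], "twist": 0},
    {"dp": [0, 0, 0], "twist": 0},
    {"dp": [0, 0, 0], "twist": 0},
    {"dp": [0, 0, 0], "twist": 0},
    {"dp": [0, 0, 0], "twist": 0},
    {"dp": [0, 0, 0], "twist": 0},
    {"dp": [0, 0, 0], "twist": 0},
    {"dp": [0, 0, 0], "twist": 0},
  ],
  claw=1,
  force=30,
)

```text
t: 15.8
eef_pos: [0.4478, 0.0068, 0.0164]
orientation: [179.9, -0.0, 90.0]
wrist_force: [-2.1, 0.2, 7.2]
grip_width: 0.0529
gripper_force: 30.4
```

>>> apply_moves(
  moves=[
    {"dp": [0, 0, -0.02], "twist": 0},
    {"dp": [0, 0, -0.06], "twist": 0},
    {"dp": [0, 0, -0.11], "twist": 0},
    {"dp": [0, 0, -0.17], "twist": 0},
    {"dp": [0, 0, -0.22], "twist": 0},
    {"dp": [0.03, 0.014, -0.24], "twist": 0},
    {"dp": [0.08, 0.038, -0.24], "twist": 0},
    {"dp": [0.13, 0.061, -0.24], "twist": 0},
    {"dp": [0.18, 0.085, -0.24], "twist": 0},
    {"dp": [0.23, 0.109, -0.24], "twist": 0},
    {"dp": [0.28, 0.132, -0.24], "twist": 0},
    {"dp": [0.33, 0.156, -0.24], "twist": 0},
    {"dp": [0.38, 0.18, -0.24], "twist": 0},
    {"dp": [0.43, 0.203, -0.24], "twist": 0},
    {"dp": [0.48, 0.227, -0.24], "twist": 0},
    {"dp": [0.515, 0.243, -0.24], "twist": 0},
    {"dp": [0.5335, 0.252, -0.22], "twist": 0},
    {"dp": [0.5335, 0.252, -0.18], "twist": 0},
    {"dp": [0.5335, 0.252, -0.14], "twist": 0},
    {"dp": [0.5335, 0.252, -0.14], "twist": 0},
  ],
)

```text
t: 17.47
eef_pos: [0.5952, 0.3257, 0.0946]
orientation: [-179.6, 0.3, 90.0]
wrist_force: [-0.4, -0.5, -1.8]
grip_width: 0.0524
gripper_force: 32.0
```

```bash
python3 - <<'E'
from h import *
print(robot.read_state()['eef_pos'],robot.read_state()['orientation'][2],robot.read_state()['gripper_force'])
f=grab('wrist','w6')
for z in (.004,.019): print(w2p(f,(.599,.3268,z)))
p=robot.read_state()['eef_pos']; print(w2p(f,p+[0,0,-.016]),w2p(f,p+[0,0,.017]))
E
```

```text
[0.59518845 0.32569492 0.09463864] 90.03329294976076 32.025421019643545
[332.08387687 248.02296219]
[332.41086278 255.13025394]
[328.90616277 300.18325081] [329.34751666 340.1178608 ]
```

View pics/w6.png

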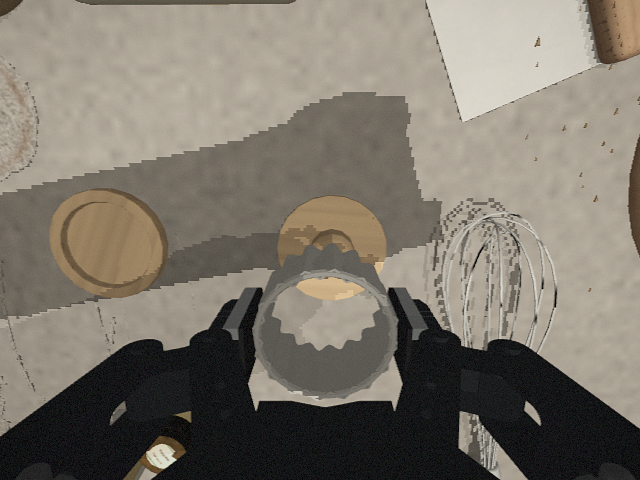

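Wrist picture: the plug disc is centred at (332,248), exactly as predicted. The cutter is level in the fingers, and the whisk at (490,280) is clear. I go to just above the post.

>>> apply_moves(
  moves=[
    {"dp": [0.001, 0.003, 0.02], "twist": 0},
    {"dp": [0.001, 0.003, 0.04], "twist": 0},
    {"dp": [0.001, 0.003, 0.06], "twist": 0},
    {"dp": [0.001, 0.003, 0.075], "twist": 0},
    {"dp": [0.001, 0.003, 0.085], "twist": 0},
    {"dp": [0.001, 0.003, 0.085], "twist": 0},
    {"dp": [0.001, 0.003, 0.085], "twist": 0},
  ],
)

```text
t: 18.1
eef_pos: [0.6003, 0.3271, 0.0481]
orientation: [-180.0, 0.0, 90.0]
wrist_force: [0.3, 0.4, -0.1]
grip_width: 0.0526
gripper_force: 32.0
```

>>> apply_moves(
  moves=[
    {"dp": [0, -0.002, 0.01], "twist": 0},
    {"dp": [0, -0.002, 0.02], "twist": 0},
    {"dp": [0, -0.002, 0.03], "twist": 0},
    {"dp": [0, -0.002, 0.038], "twist": 0},
    {"dp": [0, -0.002, 0.043], "twist": 0},
    {"dp": [0, -0.002, 0.045], "twist": 0},
    {"dp": [0, -0.002, 0.045], "twist": 0},
  ],
)

```text
t: 18.68
eef_pos: [0.599, 0.3272, 0.021]
orientation: [-180.0, 0.0, 90.0]
wrist_force: [0.3, -0.4, -0.0]
grip_width: 0.0525
gripper_force: 32.0
```

>>> apply_moves(
  moves=[
    {"dp": [0, 0, 0], "twist": 0},
    {"dp": [0, 0, 0], "twist": 0},
    {"dp": [0, 0, 0], "twist": 0},
    {"dp": [0, 0, 0], "twist": 0},
    {"dp": [0, 0, 0], "twist": 0},
    {"dp": [0, 0, 0], "twist": 0},
    {"dp": [0, 0, -0.02], "twist": 0},
    {"dp": [0, 0, -0.06], "twist": 0},
    {"dp": [0, 0, -0.12], "twist": 0},
    {"dp": [0, 0, -0.18], "twist": 0},
    {"dp": [0, 0, -0.24], "twist": 0},
    {"dp": [0, 0, -0.29], "twist": 0},
    {"dp": [-0.05, -0.05, -0.3], "twist": 0},
    {"dp": [-0.1, -0.1, -0.3], "twist": 0},
    {"dp": [-0.15, -0.15, -0.3], "twist": 0},
    {"dp": [-0.2, -0.2, -0.3], "twist": 0},
    {"dp": [-0.235, -0.235, -0.3], "twist": 0},
    {"dp": [-0.248, -0.252, -0.3], "twist": 0},
    {"dp": [-0.248, -0.252, -0.3], "twist": 0},
    {"dp": [-0.248, -0.252, -0.3], "twist": 0},
  ],
  claw=0,
)

```text
t: 20.35
eef_pos: [0.4483, 0.1788, 0.2027]
orientation: [179.9, -0.1, 90.0]
wrist_force: [0.3, 1.1, -0.1]
grip_width: 0.0853
gripper_force: 0.0
```

```bash
python3 - <<'E'
from h import *
print(robot.read_state()['eef_pos'],robot.read_state()['orientation'][2])
f=grab('wrist','w7')
for p in ((.448,.1786,.105),(.448,.1786,0),(.5057,.2282,.075),(.599,.3268,.037)): print(w2p(f,p).round())
E
```

```text
[0.44830369 0.17879501 0.20273485] 89.96285020058095
[325. 248.]
[324. 217.]
[405. 170.]
[526.  32.]
```

View pics/w7.png

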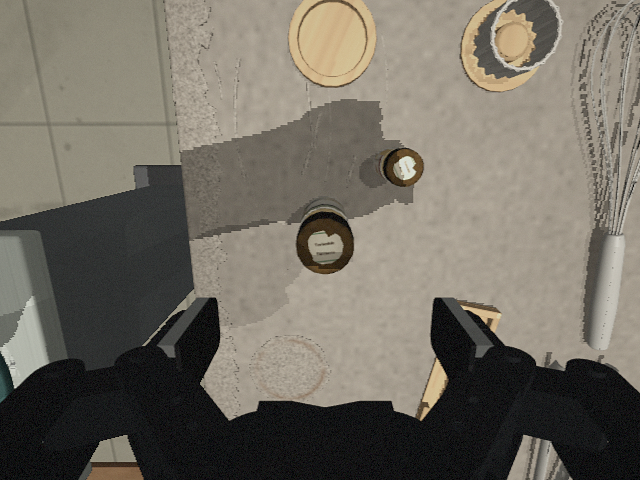

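Wrist picture: the jar cap is at (326,244), predicted (325,248), so it is about 2 mm further in +y. The small look-alike (403,167) is clear of the finger path, and the cutter sits over its post at (526,34). I descend on the jar.

>>> apply_moves(
  moves=[
    {"dp": [0.003, 0, 0.04], "twist": 0},
    {"dp": [0.003, 0, 0.08], "twist": 0},
    {"dp": [0.003, 0, 0.12], "twist": 0},
    {"dp": [0.003, 0, 0.16], "twist": 0},
    {"dp": [0.003, 0, 0.19], "twist": 0},
    {"dp": [0.003, 0, 0.215], "twist": 0},
    {"dp": [0.003, 0, 0.23], "twist": 0},
    {"dp": [0.003, 0, 0.235], "twist": 0},
    {"dp": [0.003, 0, 0.235], "twist": 0},
    {"dp": [0.003, 0, 0.235], "twist": 0},
  ],
)

```text
t: 21.23
eef_pos: [0.4487, 0.1807, 0.0609]
orientation: [179.9, -0.0, 90.0]
wrist_force: [-0.1, 0.8, 0.8]
grip_width: 0.0854
gripper_force: 0.0
```

>>> apply_moves(
  moves=[
    {"dp": [0, 0, 0], "twist": 0},
    {"dp": [0, 0, 0], "twist": 0},
    {"dp": [0, 0, 0], "twist": 0},
    {"dp": [0, 0, 0], "twist": 0},
    {"dp": [0, 0, 0], "twist": 0},
    {"dp": [0, 0, 0], "twist": 0},
    {"dp": [0, 0, 0], "twist": 0},
    {"dp": [0, 0, 0], "twist": 0},
    {"dp": [0, 0, 0], "twist": 0},
  ],
  claw=1,
  force=40,
)

```text
t: 21.98
eef_pos: [0.4484, 0.1806, 0.0612]
orientation: [180.0, -0.0, 90.0]
wrist_force: [-1.4, -0.1, 6.1]
grip_width: 0.0399
gripper_force: 40.0
```

>>> apply_moves(
  moves=[
    {"dp": [0, 0, -0.02], "twist": 0},
    {"dp": [0, 0, -0.06], "twist": 0},
    {"dp": [0, 0, -0.11], "twist": 0},
    {"dp": [0, 0, -0.16], "twist": 0},
    {"dp": [0, 0, -0.19], "twist": 0},
    {"dp": [0.02, 0.001, -0.2], "twist": 0},
    {"dp": [0.06, 0.003, -0.2], "twist": 0},
    {"dp": [0.1, 0.005, -0.2], "twist": 0},
    {"dp": [0.14, 0.007, -0.2], "twist": 0},
    {"dp": [0.18, 0.009, -0.2], "twist": 0},
    {"dp": [0.22, 0.011, -0.2], "twist": 0},
    {"dp": [0.24, 0.011, -0.2], "twist": 0},
    {"dp": [0.249, 0.011, -0.19], "twist": 0},
    {"dp": [0.249, 0.011, -0.16], "twist": 0},
    {"dp": [0.249, 0.011, -0.12], "twist": 0},
    {"dp": [0.249, 0.011, -0.08], "twist": 0},
    {"dp": [0.249, 0.011, -0.05], "twist": 0},
    {"dp": [0.249, 0.011, -0.05], "twist": 0},
    {"dp": [0.249, 0.011, -0.05], "twist": 0},
  ],
)

```text
t: 23.57
eef_pos: [0.4542, 0.3279, 0.0896]
orientation: [-179.9, 0.1, 89.9]
wrist_force: [0.3, 0.4, -0.8]
grip_width: 0.0403
gripper_force: 40.6
```

>>> apply_moves(
  moves=[
    {"dp": [0.002, 0.001, 0.01], "twist": 0},
    {"dp": [0.002, 0.001, 0.02], "twist": 0},
    {"dp": [0.002, 0.001, 0.028], "twist": 0},
    {"dp": [0.002, 0.001, 0.034], "twist": 0},
    {"dp": [0.002, 0.001, 0.038], "twist": 0},
    {"dp": [0.002, 0.001, 0.04], "twist": 0},
    {"dp": [0.002, 0.001, 0.04], "twist": 0},
  ],
)

```text
t: 24.15
eef_pos: [0.4551, 0.3309, 0.0663]
orientation: [-180.0, 0.0, 90.0]
wrist_force: [0.6, 0.3, -0.2]
grip_width: 0.0398
gripper_force: 40.7
```

>>> apply_moves(
  moves=[
    {"dp": [0, 0, 0.001], "twist": 0},
    {"dp": [0, 0, 0.001], "twist": 0},
    {"dp": [0, 0, 0.001], "twist": 0},
  ],
)

```text
t: 24.4
eef_pos: [0.4553, 0.331, 0.066]
orientation: [180.0, -0.0, 90.0]
wrist_force: [0.4, 0.2, -1.0]
grip_width: 0.0401
gripper_force: 40.7
```

>>> apply_moves(
  moves=[
    {"dp": [0, 0, 0], "twist": 0},
    {"dp": [0, 0, 0], "twist": 0},
    {"dp": [0, 0, 0], "twist": 0},
    {"dp": [0, 0, 0], "twist": 0},
    {"dp": [0, 0, 0], "twist": 0},
    {"dp": [0, 0, 0], "twist": 0},
    {"dp": [0, 0, -0.03], "twist": 0},
    {"dp": [0, 0, -0.08], "twist": 0},
    {"dp": [0, 0, -0.14], "twist": 0},
    {"dp": [0, 0, -0.2], "twist": 0},
    {"dp": [0, 0, -0.26], "twist": 0},
    {"dp": [0, 0, -0.3], "twist": 0},
    {"dp": [-0.05, 0, -0.3], "twist": 0},
    {"dp": [-0.1, 0, -0.3], "twist": 0},
    {"dp": [-0.15, 0, -0.3], "twist": 0},
    {"dp": [-0.2, 0, -0.3], "twist": 0},
    {"dp": [-0.2, 0, -0.3], "twist": 0},
    {"dp": [-0.2, 0, -0.3], "twist": 0},
  ],
  claw=0,
)

```text
t: 25.9
eef_pos: [0.4554, 0.2095, 0.2463]
orientation: [180.0, -0.1, 89.8]
wrist_force: [-0.5, 0.1, 0.7]
grip_width: 0.0853
gripper_force: 0.0
```

```bash
python3 - <<'E'
from h import *
f=grab('wrist','w8'); s=grab('side','s8')
for n,p in (('jar',(.455,.33,.109)),('plug',(.599,.3268,.037)),('small',(.455,.33,.01))): print(n,w2p(f,p).round(),w2p(s,p).round())
for n,p in (('timer',(.589,-.1747,.034)),('slot',(.5859,.0076,.0115)),('ramA',(.4364,-.1492,.037)),('ramB',(.4257,-.3172,.037))): print(n,w2p(s,p).round())
a=cv2.cvtColor(f['img'],cv2.COLOR_RGB2BGR); b=cv2.cvtColor(s['img'],cv2.COLOR_RGB2BGR)[150:430,200:500]
cv2.imwrite('pics/c8.png',np.hstack([cv2.resize(a,(400,300)),cv2.resize(b,(400,373))[:300]]))
cv2.imwrite('pics/c9.png',np.hstack([cv2.copyMakeBorder(cv2.resize(a,(400,300)),0,73,0,0,0),cv2.resize(b,(400,373))]))
E
```

```text
jar [324.  64.] [248. 165.]
plug [486.  84.] [307. 185.]
small [324.  86.] [251. 202.]
timer [380. 305.]
slot [343. 261.]
ramA [288. 312.]
ramB [309. 388.]
```

View pics/c9.png

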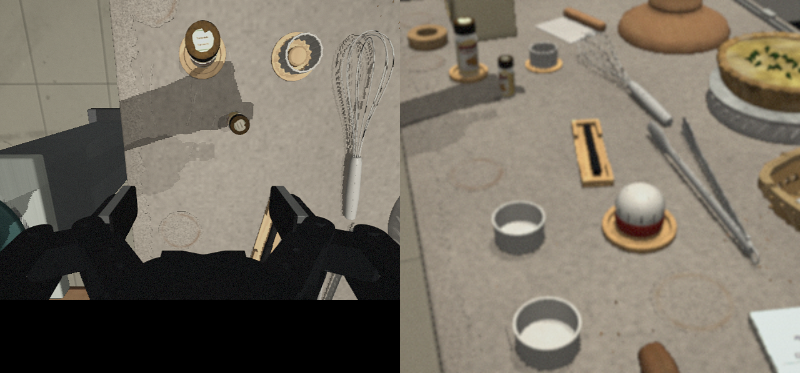

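The picture shows the jar upright in the small cup (wrist about (325,61), predicted (324,64)) and the cutter flat over the post (about (484,84), predicted (486,84)). The pen is in the trough and the timer in the large cup. Both ramekins are where they started. I hand the job in.

```bash
python3 -c "
from rig import robot
print(robot.close_job())"
```

```text
the job is handed in; nothing more can be done
None
```

I put the jar, timer, cutter and marker each on its own rest, left both ramekins in place, and handed the job in after about 26 s of robot time; the system did not report a verdict.

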